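# Hang the wooden mallet in its sprung collar

## Task

Clear the assembly block: take the wooden mallet out of its socket and put it away handle-first in the large steel collar of the blue tool holder. The collar's sprung tongue grips the handle, so press the mallet down gently until the head sits fully home on the collar, feeling for the hole rather than forcing it, then let go. Leave the other things where they are.

Things in the scene. Friction and masses are not known exactly. Their poses are not given: they have to be found in the camera images.
- mallet: Wooden mallet, 0.18 to 0.34 kg, handle-down in the block's socket. Light round handle, 27 mm diameter (square-cut end), 120 mm long from its end to the head's underside; brown head, a block 95 mm (own x) by 46 mm (own y, flat sides to grip) by 55 mm tall. Origin: centre of the handle's free end; own z points up along the handle to the head (middle 147.5 mm up).
- mallet_seat (a point): Centre of the flat underside of the mallet's head, where the handle enters it (on the handle axis, 120 mm from the handle's end).
- block: Fixed dark wooden assembly block, 80 x 80 x 75 mm tall, with a round socket 31 mm across and 65 mm deep in the middle of its top, so the parked handle's end stands 10 mm above the bench and the head's underside 55 mm above the block. Origin: centre of its underside.
- holder: Fixed blue tool holder. Origin on the bench, own z up; its bar (400 mm long on two posts, 124 mm high) runs along own y, 66 mm from the origin on the own +x side. It carries a large steel collar in the middle and two small ones 130 mm to either side (tops 122 mm high). Pushing the mallet on it with more than about 25 N bends the collar; robot pushes on it must stay under 10 N.
- slot_mid (a point): Middle of the large collar's rim (140 mm high, above the holder's origin) if clamped mid-slot. Collar: upright tube, 30 mm bore, 52 mm outside, 40 mm tall, arm on own +x side. It is clamped firmly (holds 60 N) anywhere up to 16 mm from here along the holder's own +y or -y; this offset is not measured. Along own x it is exact.
- tongue_mid (a point): Nose of the sprung brass tongue inside the large collar, 31 mm below the rim, if clamped mid-slot (it shifts with the collar). It leans into the bore from the own -x side, starting about 6 mm below the rim, and pushes the handle toward the bar with 2 to 8 N. Passing it takes up to about 10 N downward; its grip holds the mallet wherever it is let go, so it does not drop home by itself.
- tray: Fixed shallow wooden tray with turned pan handles, 100 x 140 x 45 mm. It and the block swap sides. Origin: centre of its underside.
- screwdriver: Red-handled screwdriver, 160 mm long, hanging blade-down in the small collar on the holder's own +y side; top of its handle about 197 mm high. Origin: blade tip. To be left alone.
- saucepan: Aluminium pan, 176 mm across and 75 mm tall with a socket stub. Origin: centre of its underside. To be left alone.
- driver: Beige and black cordless driver standing on its battery, 195 mm tall. Origin: centre of its underside. To be left alone.
- tin: Closed tin, 72 mm across, 100 mm tall. Origin: centre of its underside. To be left alone.
- hammer: Steel hammer lying on the bench at the robot's left, handle along own x. To be left alone.
- clamp: Orange bar clamp lying on the bench at the robot's right, about 150 mm long. To be left alone.

How it is judged:
On the way, in this order (a step that is already met when the one before it is completed fails the run):
1. the mallet is lifted out of the block, its handle's end above the socket (height (world z) of mallet above 0.085 m), for 0.1 s.
2. the handle's end has entered the collar by at least 10 mm (z of mallet in the frame of holder below 0.13 m and x of mallet in the frame of holder between -0.006 and 0.006 m and y of mallet in the frame of holder between -0.022 and 0.022 m and angle between mallet's own z axis and vertical below 0.15 rad), for 0.1 s.
At the end, for the whole second after the job is handed in: The mallet hangs upright (within 0.06 rad) and still in the large collar, handle down through it, with the head's underside within 2.5 mm of the collar's rim height (140 mm), and has been let go (z of mallet_seat in the frame of holder between 0.1375 and 0.1425 m and x of mallet_seat in the frame of holder between -0.006 and 0.006 m and y of mallet_seat in the frame of holder between -0.022 and 0.022 m and angle between mallet's own z axis and vertical below 0.06 rad and linear speed of mallet below 0.02 m/s and contact force between the fingers and mallet below 0.1 N); the robot touches nothing.
It fails at once if the mallet is forced on the holder: more than 45 N of contact in all (about 15 N of it is the tongue's squeeze, both sides) (contact force between mallet and holder above 45 N).
It fails at once if the robot pushes on the holder with more than 10 N (contact force between any of the fingers, the arm and holder above 10 N).
It fails at once if the screwdriver, saucepan, driver, tin, hammer or clamp is moved more than 30 mm (distance of any of screwdriver, saucepan, driver, tin, hammer, clamp from where it was at the start of the episode above 0.03 m).
It also fails if it takes over 72 s, if anything falls off the work surface, if the arm or the gripper's body presses on something with over 40 N, if the wrist force passes 120 N, or if a joint passes its speed limit or range.

## Robot

A 6-joint arm with a two-finger parallel gripper is mounted at the origin on the work surface. World frame = base frame: x ahead of the robot, y to its left, z up, the work surface at z = 0. Lengths are in m, angles in rad, forces in N, time in s.
With the tool pointing down it reaches from about 0.35 to 0.975 m from the base axis. Payload 4.9 kg.
Tool frame: the origin (TCP) lies at the very end of the fingers, on their centre line; the grasp point (between the pads) lies ctrl.grasp_offset behind it (ctrl.grasp_offset is the distance from the TCP to the grasp point, in m); z points along the fingers, y is the line along which they close (so a half turn about z gives the same grasp; the last joint's range is limited). The gripper opens to 85 mm and grips with 20 to 120 N. Pads are 22 mm wide; open, the fingers measure 114 mm over their backs; the gripper's body (76 mm by 85 mm) begins 54 mm behind the grasp point. The pads swing forward as they close: fully open they stand 13 mm farther back than shut.
Start: joints at [1.072, 0.053, 1.613, -0, 1.476, -0.119], TCP at [0.232, 0.58, 0.231] pointing down, gripper open.
Joint ranges: [-3.01, 3.01], [-1.01, 2.22], [0.06, 2.58], [-1.02, 4.17], [0.09, 2.62], [-3.14, 3.14]. Speed limits (rad/s): [2.57, 2.57, 3.14, 3.14, 3.14, 3.14].

## Interface

Orientations are given as a rotation vector (axis times angle).
In Python, from cell import ctrl gives the robot as it stands. The module is installed in compiled form; this text tells all that it offers.
- The arm moves only by the tool servo_tool, never from a script. Its argument "rows" is one flat list of numbers, 7 for each row, row after row: the turn, a rotation vector about the world's x, y, z in degrees, then the shift along the world's x, y, z in cm, then the closure, from 0 (fully open) to 1 (shut). In form: [rx, ry, rz, dx, dy, dz, gripper, rx, ry, rz, dx, dy, dz, gripper, ...]. A call has 1 to 12 rows; each row shifts and turns the commanded pose from where the row before left it; what a row does not reach is not made up. A row lasts 1/8 s, in which the tool goes at most 62.5 mm and 10.7 degrees, less where a joint would pass 70% of its speed; a pose out of reach is approached as far as the arm can. A call with a gripper value outside its range is refused whole. The fingers move at their own pace and stop on an object; "newtons" is the grip in N (left out, the last holds). Time passes only in rows, so rows that do not move let the fingers close. It gives the time, the measured TCP pose, the force, the opening and the grip force at its end, in the units of the state.
- ctrl.read_state(): the state, without advancing time (a new reading comes with each control period).
- ctrl.read_camera(name): name is "side" or "top"; returns a dict with "img" (400x640x3 uint8, red, green, blue), "depth" (400x640 float32, m along the optical axis (not along the pixel's ray), 0 where there is no reading), "camera_matrix" (3x3 intrinsics, pixels), "xyz" and "orientation" of the camera in the world. Camera axes: x right, y down, z forward; pixel columns grow to the right and rows downward; lengths in m; the calibration is good to about 2 mm. A picture is of the moment at which its call begins.
- ctrl.job_done(): hands the job in; it is judged then, once.
The state is a dict: "t": time; "joint_positions": joint angles; "joint_velocities": joint speeds; "joint_efforts": joint torques, N m; "ee_pos": TCP position; "eef_rot": TCP orientation; "force": force on the tool from outside, world axes, zero at the start; "wrist_torque": the same for the moment, N m; "grip_width": finger opening in m; "finger_force": force on a finger pad.
Only numpy, scipy, OpenCV 4.12 (cv2) and the standard library are available. Lean on these libraries where they do the work, as an engineer would, in place of code of your own. Each camera call takes 0.05 s, during which the arm holds its last target. There are 200 camera calls.

## Working session

There is one attempt and no reset: what is moved stays moved. The work goes in short steps, Python scripts to look and compute and a tool call to move; the robot and the scene stay as the last step left them, time stands still between calls to the robot, and variables do not carry over. Pictures are saved under pics/ and viewed, at most 10 in all, crops included, and the job is handed in when it is done.

Besides the shell and the picture viewer there is one more tool, called as name(argument=value, ...) on one line, values as JSON. servo_tool: Moves the arm, as the interface text tells. Its arguments: {"type":"object","properties":{"rows":{"type":"array","items":{"type":"number"}},"newtons":{"type":"number"}},"required":["rows"]}

```bash
mkdir -p pics; cat > h.py <<'E'
import numpy as np, cv2
from scipy.spatial.transform import Rotation as R
from cell import ctrl
def grab(n):
    c=ctrl.read_camera(n); o=np.array(c["orientation"],float)
    M=o if o.shape==(3,3) else (R.from_rotvec(o) if o.size==3 else R.from_quat(o)).as_matrix()
    K=np.array(c["camera_matrix"]); d=c["depth"]; v,u=np.indices(d.shape)
    p=np.stack([(u-K[0,2])/K[0,0]*d,(v-K[1,2])/K[1,1]*d,d],-1)@M.T+np.array(c["xyz"])
    p[d==0]=np.nan
    return c,p,K,M
def save(c,f): cv2.imwrite(f,c["img"][...,::-1])
def st():
    s=ctrl.read_state(); print({k:np.round(s[k],4).tolist() for k in("t","ee_pos","eef_rot","force","grip_width","finger_force")})
E
python3 - <<'E'
from h import *
for n in("side","top"):
    c,p,K,M=grab(n); save(c,f"pics/{n}0.png"); np.save(n+"0.npy",p); print(n,K.tolist(),c["xyz"],c["orientation"],M.round(3).tolist())
st(); print(ctrl.grasp_offset)
E
```

```text
side [[410.97168478882014, 0.0, 317.2121328276803], [0.0, 410.97168478882014, 196.46990860636026], [0.0, 0.0, 1.0]] [ 0.03305819 -0.83286315  0.78029248] [-2.14897034  0.51389385 -0.274811  ] [[0.89, -0.261, 0.375], [-0.456, -0.524, 0.719], [0.009, -0.811, -0.585]]
top [[500.2563557933492, 0.0, 310.04962608606445], [0.0, 500.2563557933492, 204.59935043792674], [0.0, 0.0, 1.0]] [ 0.23994379 -0.00920772  1.82391881] [-2.12744465  2.16536186 -0.14445356] [[-0.017, -0.99, 0.139], [-1.0, 0.018, 0.004], [-0.007, -0.139, -0.99]]
{'t': 0.1, 'ee_pos': [0.2314, 0.58, 0.2302], 'eef_rot': [-0.5929, -3.0846, 0.0028], 'force': [-0.2679, 0.2095, -0.8833], 'grip_width': 0.0854, 'finger_force': 0.0}
0.0187
```

View pics/side0.png

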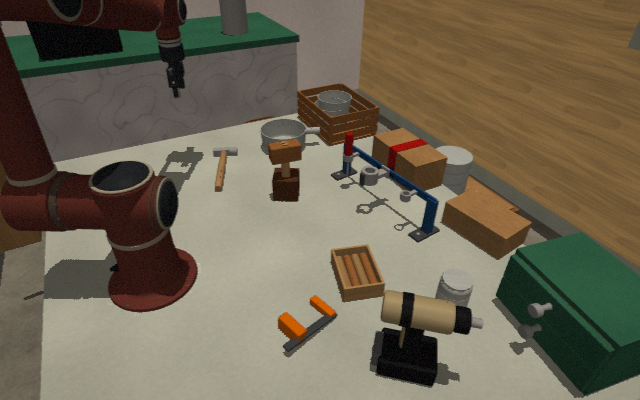

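View pics/top0.png

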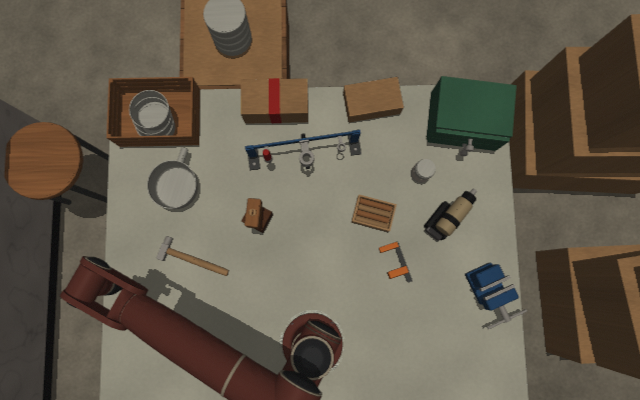

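The top view shows the mallet head at about (253,212) over the block at (258,220), and the holder's bar runs from (250,148) to (360,134) with the large collar at (307,158). In the side view the head is at (285,150) and the collar at (371,173).

```bash
python3 - <<'E'
from h import *
T=np.load("top0.npy");S=np.load("side0.npy")
def box(P,u0,u1,v0,v1,z0,z1):
    q=P[v0:v1,u0:u1].reshape(-1,3); return q[(q[:,2]>z0)&(q[:,2]<z1)]
def rect(q,n):
    (c,s,a)=cv2.minAreaRect((q[:,:2]*1000).astype(np.float32)); print(n,len(q),"c",np.round(c,1),"s",np.round(s,1),"ang",round(a,1),"zmed",np.median(q[:,2]).round(4))
rect(box(T,235,280,190,240,.17,.20),"headT"); rect(box(S,260,310,130,172,.175,.195),"headS")
rect(box(T,235,280,190,245,.065,.085),"blockT")
rect(box(T,235,370,120,185,.115,.13),"barT"); rect(box(S,330,445,125,240,.115,.13),"barS")
rect(box(T,290,325,140,180,.131,.15),"collarT");rect(box(S,355,392,155,190,.131,.15),"collarS")
for P,n,b in((T,"T",(240,370,125,170)),(S,"S",(340,445,130,240))):
    q=box(P,*b,.115,.13); m=q[:,:2].mean(0); 
    vx,vy,x,y=cv2.fitLine((q[:,:2]*1000).astype(np.float32),cv2.DIST_HUBER,0,.01,.01).ravel(); print(n,"barline dir",vx,vy,"pt",x,y)
print(np.round(T[150:170,298:318,2]*1000).astype(int))
for n,b in(("top",(225,385,115,245)),("side",(255,415,115,215))):
    i=cv2.imread(f"pics/{n}0.png")[b[2]:b[3],b[0]:b[1]]; cv2.imwrite(f"pics/{n}0c.png",cv2.resize(i,None,fx=4.5,fy=4.5,interpolation=3))
E
```

```text
headT 405 c [449.5 187.2] s [46.1 95.2] ang 82.8 zmed 0.186
headS 294 c [449.8 183.4] s [48.1 95.4] ang 82.5 zmed 0.1829
blockT 180 c [450.  187.4] s [81.  80.6] ang 61.0 zmed 0.0762
barT 509 c [670.1  16.1] s [124.3 406.3] ang 3.8 zmed 0.1225
barS 635 c [671.2   6.8] s [124.9 405.4] ang 12.9 zmed 0.1207
collarT 138 c [656.1   5.4] s [48.4 94.2] ang 89.2 zmed 0.1407
collarS 146 c [641.9   4.4] s [53.4 50.9] ang 48.2 zmed 0.1375
T barline dir 0.124937735 -0.9921646 pt 707.64496 21.455538
S barline dir 0.13737275 -0.9905194 pt 714.4234 -43.354076
[[                  -1                   -5                   -1
                    -4                  119                  120
                   125                  141                  147
                   142                  144                  119
                     4                   -1                    3
                    -5                   -2                    4
                     4                    4]
 [                   2                    1                    1
                    -5                  112      
[... 7512 characters left out ...]
    116                  107
                   105                    8                    6
                     7                   -2                   -5
                   -10                    4]
 [                  -1                    5                   -5
                     1                    1                    3
                     4                    3                    2
                     4                    4                    8
                     9                   -4                    3
                    -3                    6                   -5
                     1                   -6]]<stdin>:14: RuntimeWarning: invalid value encountered in cast
```

View pics/top0c.png

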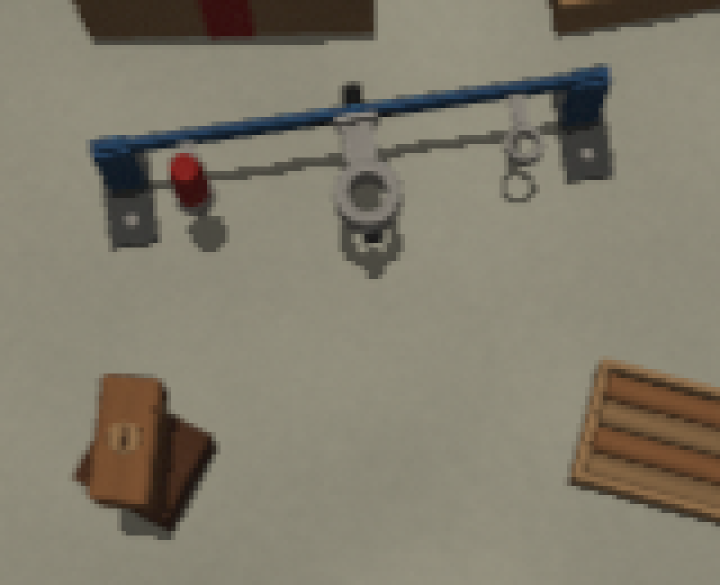

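The crop shows the mallet head's long axis nearly along world x (centre 125,438), and the large collar's ring centred at (368,193). Next I refine the head and collar with model fits in both views.

```bash
cat > fit.py <<'E'
from h import *
from scipy.optimize import minimize
def collar(P,b,g):
    q=P[b[2]:b[3],b[0]:b[1]].reshape(-1,3); q=q[np.isfinite(q[:,2])]
    rim=np.abs(q[:,2]-.14)<.015; low=q[:,2]<.1
    # intersection of each ray w/ rim plane is not needed for rim points; low ones are rayed below
    return q,rim,low
def ray(c,K,M,b,z):
    v,u=np.mgrid[b[2]:b[3],b[0]:b[1]]
    d=np.stack([(u-K[0,2])/K[0,0],(v-K[1,2])/K[1,1],np.ones(u.shape)],-1)@M.T
    o=np.array(c["xyz"]); return (o+d*((z-o[2])/d[...,2])[...,None]).reshape(-1,3)
def fitmask(X,on,inside,x0):
    """soft silhouette fit: X plane points, on mask, inside(X,p)= signed mm depth inside shape"""
    f=lambda p: np.sum((1/(1+np.exp(-inside(X,p)/.0012))-on)**2)
    r=min((minimize(f,np.array(x0)+s,method="Nelder-Mead",options=dict(xatol=1e-5,fatol=1e-4,initial_simplex=np.vstack([x0+s]+[x0+s+e for e in np.eye(len(x0))*.006]))) for s in np.zeros((1,len(x0)))),key=lambda r:r.fun)
    return r.x,r.fun
def ring(X,p):
    r=np.hypot(X[:,0]-p[0],X[:,1]-p[1]); return np.minimum(r-.015,.026-r)
def rectf(X,p,a=.0475,b=.023):
    c,s=np.cos(p[2]),np.sin(p[2]); d=X[:,:2]-p[:2]
    return np.minimum(a-abs(d[:,0]*c+d[:,1]*s),b-abs(-d[:,0]*s+d[:,1]*c))
E
python3 - <<'E'
from fit import *
for n,cb,hb in(("top",(290,325,140,180),(230,285,185,245)),("side",(352,395,152,195),(255,315,125,180))):
    c,P,K,M=grab(n)
    def sub(b): return P[b[2]:b[3],b[0]:b[1],2].ravel()
    X=ray(c,K,M,cb,.14); z=sub(cb); on=(abs(z-.14)<.012).astype(float)
    # drop arm side
    x0=np.array([.64,.004]); k=(X[:,0]-x0[0]<.018)&(np.hypot(*(X[:,:2]-x0).T)<.04)
    print(n,"collar",fitmask(X[k],on[k],ring,x0))
    X=ray(c,K,M,hb,.185); z=sub(hb); on=(abs(z-.185)<.012).astype(float)
    print(n,"head",fitmask(X,on,rectf,np.array([.45,.186,-.126])))
    bb=(240,370,125,165) if n=="top" else (335,445,130,245)
    q=P[bb[2]:bb[3],bb[0]:bb[1]].reshape(-1,3); q=q[(abs(q[:,2]-.124)<.008)&(q[:,0]>.67)]
    # clean: distance to holder-axis line
    a=.125
    for _ in range(4):
        e=np.array([-np.sin(a),np.cos(a)]); nn=np.array([np.cos(a),np.sin(a)]); d=q[:,:2]@nn; m=abs(d-np.median(d))<.01
        w=np.polyfit(q[m,:2]@e,d[m],1); a-=np.arctan(w[0])
    print(n,"bar yaw",a,"edge span n",np.percentile(d[m],[3,50,97]),"along",np.percentile(q[m,:2]@e,[1,99]))
s=ctrl.read_state(); m=R.from_rotvec(s["eef_rot"]).as_matrix(); print("tool y az",np.degrees(np.arctan2(m[1,1],m[0,1])),m.round(3).tolist(),s["joint_positions"])
E
```

```text
top collar (array([0.63982358, 0.00677019]), np.float64(21.26258229480645))
top head (array([ 0.44880216,  0.18660223, -0.12350884]), np.float64(17.168313917868204))
top bar yaw 0.12923579434059426 edge span n [0.69813171 0.70620588 0.71286206] along [-0.27177642  0.12819629]
side collar (array([ 0.63273643, -0.00539912]), np.float64(53.311144732190044))
side head (array([ 0.4455127 ,  0.1737663 , -0.13824925]), np.float64(57.62984340547733))
side bar yaw 0.12972023153326387 edge span n [0.69875938 0.70567475 0.71216422] along [-0.27625312  0.08414943]
tool y az 68.24038512881422 [[-0.929, 0.371, -0.001], [0.371, 0.929, -0.001], [0.0, -0.001, -1.0]] [ 1.07202511e+00  5.31367907e-02  1.61382039e+00 -2.83709318e-05
  1.47597064e+00 -1.18991506e-01]
```

servo_tool(rows=[0,0,1.46,2.18,-3.93,0.4,0,0,0,1.46,2.18,-3.93,0.4,0,0,0,1.46,2.18,-3.93,0.4,0,0,0,1.46,2.18,-3.93,0.4,0,0,0,1.46,2.18,-3.93,0.4,0,0,0,1.46,2.18,-3.93,0.4,0,0,0,1.46,2.18,-3.93,0.4,0,0,0,1.46,2.18,-3.93,0.4,0,0,0,1.46,2.18,-3.93,0.4,0,0,0,1.46,2.18,-3.93,0.4,0,0,0,0,0,0,0,0], newtons=40)

```text
t: 1.58
ee_pos: [0.4507, 0.1854, 0.2715]
eef_rot: [0.203, 3.135, -0.0]
force: [0.0, -0.3, -0.1]
grip_width: 0.0857
finger_force: 0.0
```

```bash
cat > icp.py <<'E'
from fit import *
from scipy.optimize import least_squares
def cyl(q,p):   # collar: rim plane annulus, outer and inner walls
    r=np.hypot(q[:,0]-p[0],q[:,1]-p[1]); z=q[:,2]-p[2]
    top=np.hypot(np.maximum(np.maximum(.015-r,r-.026),0),z-.14)
    w=np.maximum(np.maximum(z-.14,.1-z),0)
    return np.minimum(np.minimum(top,np.hypot(r-.026,w)),np.hypot(r-.015,w))
def box(q,p,h=(.0475,.023,.0275),zc=.1575): # head surface sdf
    c,s=np.cos(p[2]),np.sin(p[2]); d=q[:,:2]-p[:2]
    l=np.abs(np.c_[d[:,0]*c+d[:,1]*s,-d[:,0]*s+d[:,1]*c,q[:,2]-zc-p[3]])-h
    return np.linalg.norm(np.maximum(l,0),axis=1)+np.minimum(l.max(1),0)
def solve(f,q,p0,sel): 
    p=np.array(p0,float)
    for _ in range(3):
        k=sel(q,p); p=least_squares(lambda x:f(q[k],x),p,loss="soft_l1",f_scale=.004,x_scale=.01).x
    return p.round(4),k.sum(),np.abs(f(q[k],p)).mean().round(4)
csel=lambda q,p:(np.hypot(q[:,0]-p[0],q[:,1]-p[1])<.034)&(abs(q[:,2]-.125)<.03)&((q[:,0]-p[0])<.016)
hsel=lambda q,p:(np.hypot(q[:,0]-p[0],q[:,1]-p[1])<.06)&(abs(q[:,2]-.162)<.034)
E
python3 - <<'E'
from icp import *
for n in("top","side"):
    P=np.load(n+"0.npy").reshape(-1,3); P=P[np.isfinite(P[:,2])]
    print(n,solve(cyl,P,[.638,.006,0],csel),solve(box,P,[.4495,.187,-.125,0],hsel))
st()
E
```

```text
top (array([0.6396, 0.0051, 0.0044]), np.int64(139), np.float64(0.0022)) (array([ 0.4498,  0.1879, -0.1278,  0.0017]), np.int64(446), np.float64(0.0025))
side (array([ 0.6391,  0.0071, -0.0017]), np.int64(285), np.float64(0.0021)) (array([ 0.4513,  0.1875, -0.1234, -0.0012]), np.int64(702), np.float64(0.0014))
{'t': 1.575, 'ee_pos': [0.4507, 0.1854, 0.2715], 'eef_rot': [0.2033, 3.1346, -0.0002], 'force': [0.0277, -0.3444, -0.1329], 'grip_width': 0.0857, 'finger_force': 0.0}
```

servo_tool(rows=[0,0,0.2,0,0.23,-2.5,0,0,0,0,0,0,-3.5,0,0,0,0,0,0,-3.5,0,0,0,0,0,0,-2.5,0,0,0,0,0,0,-0.9,0,0,0,0,0,0,0,0.3,0,0,0,0,0,0,0.6,0,0,0,0,0,0,1,0,0,0,0,0,0,1,0,0,0,0,0,0,1], newtons=50)

```text
t: 2.82
ee_pos: [0.4508, 0.1899, 0.1441]
eef_rot: [0.191, 3.133, 0.001]
force: [0.1, -0.3, 6.2]
grip_width: 0.0454
finger_force: 52.3
```

```bash
python3 - <<'E'
from icp import *
st(); s=ctrl.read_state(); print(s["wrist_torque"])
E
```

```text
{'t': 2.825, 'ee_pos': [0.4508, 0.1899, 0.1441], 'eef_rot': [0.1908, 3.1329, 0.0013], 'force': [0.1477, -0.3158, 6.2296], 'grip_width': 0.0454, 'finger_force': 52.3318}
[-0.12430381  0.06422541 -0.01338386]
```

servo_tool(rows=[0,0,0,0,0,0.5,1,0,0,0,0,0,1,1,0,0,0,0,0,1.5,1,0,0,0,0,0,2,1,0,0,0,0,0,2.5,1,0,0,0,0,0,2.5,1,0,0,0,0,0,2.5,1,0,0,0,0,0,2,1,0,0,0,0,0,1.5,1,0,0,0,0,0,0.5,1,0,0,0,0,0,0,1,0,0,0,0,0,0,1])

```text
t: 4.32
ee_pos: [0.4492, 0.1896, 0.306]
eef_rot: [-0.191, -3.134, 0.001]
force: [-0.6, 0.6, -2.7]
grip_width: 0.0454
finger_force: 51.7
```

```bash
python3 - <<'E'
from icp import *
st(); s=ctrl.read_state(); print(s["wrist_torque"])
for n in("top","side"):
    c,P,K,M=grab(n); save(c,f"pics/{n}1.png"); np.save(n+"1.npy",P)
i=cv2.imread("pics/side1.png")[60:220,230:430]; cv2.imwrite("pics/side1c.png",cv2.resize(i,None,fx=3.6,fy=3.6,interpolation=3))
E
```

```text
{'t': 4.325, 'ee_pos': [0.4492, 0.1896, 0.306], 'eef_rot': [-0.1906, -3.1337, 0.001], 'force': [-0.5893, 0.5875, -2.6945], 'grip_width': 0.0454, 'finger_force': 51.6746}
[ 0.01396948 -0.0238517   0.01503338]
```

View pics/side1c.png

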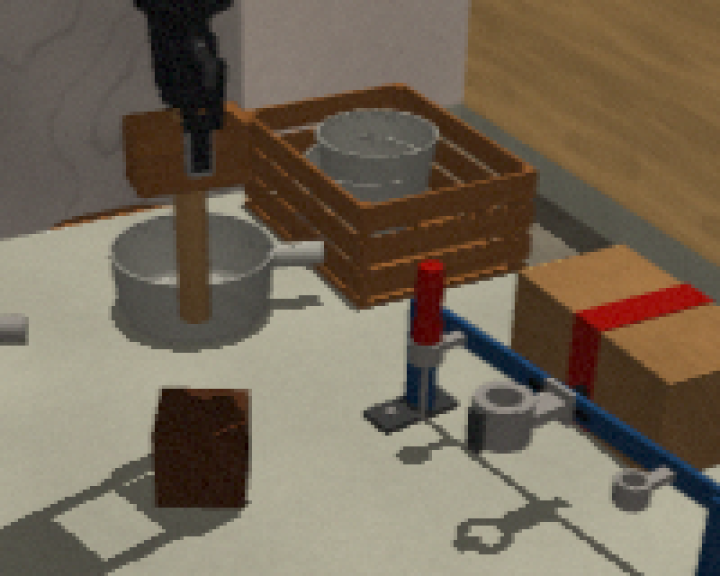

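The crop shows the mallet held upright with the handle (195,255) clear of the block; the collar is at (500,400). Now I move it above the collar.

servo_tool(rows=[0,0,0,1,-1,0,1,0,0,0,2,-1.8,0,1,0,0,0,2.5,-2.5,0,1,0,0,0,2.5,-2.5,0,1,0,0,0,2.5,-2.5,0,1,0,0,0,2.5,-2.5,0,1,0,0,0,2.5,-2.5,0,1,0,0,0,2,-1.8,0,1,0,0,0,1,-0.8,0,1,0,0,0,0.5,-0.4,0,1,0,0,0,0,0,0,1,0,0,0,0,0,0,1])

```text
t: 5.92
ee_pos: [0.6393, 0.0074, 0.3075]
eef_rot: [0.189, 3.136, 0.0]
force: [-1.2, -0.5, -2.7]
grip_width: 0.0454
finger_force: 51.7
```

```bash
cat > hand.py <<'E'
from icp import *
def handle(q,p0,zr):  # axis x,y at z=.18 and slopes, from 3D points of one view
    f=lambda q,p: np.hypot(q[:,0]-p[0]-p[2]*(q[:,2]-.18),q[:,1]-p[1]-p[3]*(q[:,2]-.18))-.0135
    sel=lambda q,p:(np.hypot(q[:,0]-p[0],q[:,1]-p[1])<.03)&(q[:,2]>zr[0])&(q[:,2]<zr[1])
    return solve(f,q,[*p0,0,0],sel)
def view(tag,z=(.175,.275),col=True):
    s=ctrl.read_state(); p0=s["ee_pos"][:2]
    for n in("side","top"):
        Q=[]
        for _ in range(5):
            c,P,K,M=grab(n); Q.append(P.reshape(-1,3))
        q=np.concatenate(Q); q=q[np.isfinite(q[:,2])]
        if n=="side": print(n,"handle",handle(q,p0,z))
        if col: print(n,"collar",solve(cyl,q,[.6393,.0063,0],csel))
        save(c,f"pics/{n}{tag}.png")
    st()
E
python3 - <<'E'
from hand import *
view(2)
P=np.load("side1.npy").reshape(-1,3); P=P[np.isfinite(P[:,2])]; print("before",handle(P,[.4495,.1896],(.175,.275)))
i=cv2.imread("pics/side2.png")[60:220,270:470]; cv2.imwrite("pics/side2c.png",cv2.resize(i,None,fx=3.6,fy=3.6,interpolation=3))
E
```

```text
side handle (array([ 6.399e-01,  5.200e-03, -6.000e-04,  9.500e-03]), np.int64(1525), np.float64(0.0012))
side collar (array([ 0.6402,  0.0071, -0.0012]), np.int64(1468), np.float64(0.0019))
top collar (array([0.6498, 0.0105, 0.0123]), np.int64(15), np.float64(0.0001))
{'t': 6.425, 'ee_pos': [0.6397, 0.0068, 0.3073], 'eef_rot': [0.1906, 3.1358, -0.0], 'force': [0.4344, -0.2177, -3.2831], 'grip_width': 0.0449, 'finger_force': 51.6744}
before (array([0.4494, 0.1873, 0.0046, 0.0108]), np.int64(279), np.float64(0.0013))
```

View pics/side2c.png

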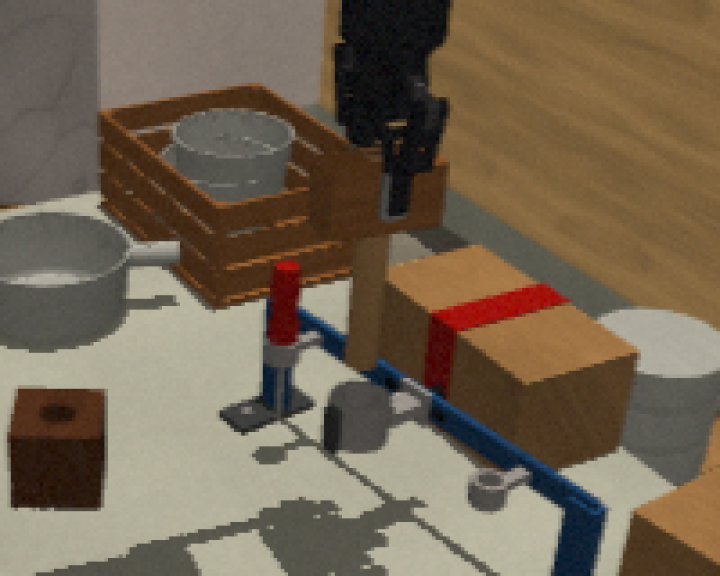

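The crop shows the handle end (362,365) just over the collar mouth (360,385). The side view puts the handle about 2 mm short in y, so I correct that and go down close to the rim.

servo_tool(rows=[0,0,0,0,0.19,-0.8,1,0,0,0,0,0,-1,1,0,0,0,0,0,-0.5,1,0,0,0,0,0,-0.2,1,0,0,0,0,0,0,1,0,0,0,0,0,0,1])

```text
t: 7.18
ee_pos: [0.6399, 0.0086, 0.2828]
eef_rot: [0.191, 3.135, -0.0]
force: [0.2, 0.2, -2.4]
grip_width: 0.0455
finger_force: 51.7
```

```bash
python3 - <<'E'
from hand import *
view(3,(.16,.255))
E
```

```text
side handle (array([0.6404, 0.0066, 0.0019, 0.0092]), np.int64(1398), np.float64(0.0012))
side collar (array([0.6399, 0.0074, 0.0021]), np.int64(1423), np.float64(0.0028))
top collar (array([0.6416, 0.0091, 0.0081]), np.int64(35), np.float64(0.0013))
{'t': 7.675, 'ee_pos': [0.6397, 0.0087, 0.2823], 'eef_rot': [0.1907, 3.1358, -0.0], 'force': [-0.2663, -0.7881, -3.4272], 'grip_width': 0.0453, 'finger_force': 51.6752}
```

servo_tool(rows=[0,0,0,0,0.04,-0.3,1,0,0,0,0,0,-0.2,1,0,0,0,0,0,-0.1,1,0,0,0,0,0,-0.1,1,0,0,0,0,0,-0.1,1,0,0,0,0,0,-0.1,1,0,0,0,0,0,0,1])

```text
t: 8.55
ee_pos: [0.6398, 0.009, 0.274]
eef_rot: [0.191, 3.135, -0.0]
force: [-0.4, -0.1, -0.7]
grip_width: 0.0454
finger_force: 52.0
```

servo_tool(rows=[0,0,0,0,0,-0.1,1,0,0,0,0,0,0,1])

```text
t: 8.8
ee_pos: [0.64, 0.009, 0.2738]
eef_rot: [0.19, 3.134, -0.0]
force: [-1.7, 0.5, 6.4]
grip_width: 0.0454
finger_force: 52.5
```

```bash
python3 - <<'E'
from hand import *
st(); print(ctrl.read_state()["wrist_torque"])
E
```

```text
{'t': 8.8, 'ee_pos': [0.64, 0.009, 0.2738], 'eef_rot': [0.1905, 3.1342, -0.0003], 'force': [-1.6592, 0.5013, 6.4207], 'grip_width': 0.0454, 'finger_force': 52.4611}
[0.05600768 0.57736604 0.01044921]
```

Contact is on the rim, and the moment points to the −x edge of the handle end. I ease off and feel toward +x.

servo_tool(rows=[0,0,0,0,0,-0.0,1,0,0,0,0.1,0,0.04,1,0,0,0,0.05,0,0,1,0,0,0,0,0,0,1])

```text
t: 9.3
ee_pos: [0.6411, 0.0089, 0.2738]
eef_rot: [-0.191, -3.136, 0.001]
force: [-3.3, -1.1, 5.7]
grip_width: 0.0455
finger_force: 52.6
```

```bash
python3 - <<'E'
from hand import *
st(); print(ctrl.read_state()["wrist_torque"])
E
```

```text
{'t': 9.3, 'ee_pos': [0.6411, 0.0089, 0.2738], 'eef_rot': [-0.1908, -3.1357, 0.0007], 'force': [-3.2835, -1.0901, 5.6758], 'grip_width': 0.0455, 'finger_force': 52.6154}
[-0.08024293  0.8806701  -0.00633886]
```

servo_tool(rows=[0,0,0,0,0,0.25,1,0,0,0,0.05,0,0,1,0,0,0,0,0,0,1])

```text
t: 9.68
ee_pos: [0.6415, 0.0091, 0.2741]
eef_rot: [-0.191, -3.135, -0.0]
force: [-0.2, 0.6, -3.6]
grip_width: 0.0456
finger_force: 51.8
```

```bash
python3 - <<'E'
from hand import *
st(); print(ctrl.read_state()["wrist_torque"])
E
```

```text
{'t': 9.675, 'ee_pos': [0.6415, 0.0091, 0.2741], 'eef_rot': [-0.1905, -3.1346, -0.0002], 'force': [-0.2326, 0.62, -3.5864], 'grip_width': 0.0456, 'finger_force': 51.8114}
[-0.03280225 -0.05289755 -0.02831593]
```

servo_tool(rows=[0,0,0,0,0,-0.15,1,0,0,0,0,0,-0.1,1,0,0,0,0,0,0,1])

```text
t: 10.05
ee_pos: [0.6418, 0.009, 0.2737]
eef_rot: [0.191, 3.135, -0.0]
force: [-1.9, -0.5, 3.6]
grip_width: 0.0451
finger_force: 52.3
```

```bash
python3 - <<'E'
from hand import *
st(); print(ctrl.read_state()["wrist_torque"])
E
```

```text
{'t': 10.05, 'ee_pos': [0.6418, 0.009, 0.2737], 'eef_rot': [0.1906, 3.135, -0.0001], 'force': [-1.8637, -0.5201, 3.6296], 'grip_width': 0.0451, 'finger_force': 52.325}
[0.05634815 0.5632045  0.00497327]
```

```bash
cat >> hand.py <<'E'
def avg(n=12):
    F=[];T=[];X=[]
    for _ in range(n):
        ctrl.read_camera("side"); s=ctrl.read_state(); F.append(s["force"]);T.append(s["wrist_torque"]);X.append(s["ee_pos"])
    print("F",np.mean(F,0).round(2),"sd",np.std(F,0).round(2),"T",np.mean(T,0).round(3),"X",np.mean(X,0).round(4))
E
python3 - <<'E'
from hand import *
avg()
c,P,K,M=grab("side"); i=c["img"][110:200,335:425,::-1]; cv2.imwrite("pics/s4.png",cv2.resize(i,None,fx=6.5,fy=6.5,interpolation=3))
E
```

```text
F [-1.96  0.25  4.95] sd [0.42 0.52 0.62] T [0.061 0.622 0.001] X [0.6419 0.009  0.2736]
```

View pics/s4.png

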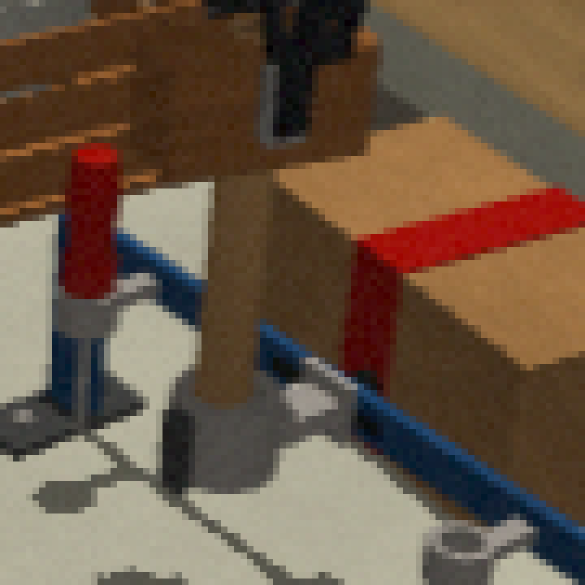

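servo_tool(rows=[0,0,0,0,0,0.3,1,0,0,0,0,0,0.1,1,0,0,0,0,0,0,1])

```text
t: 11.08
ee_pos: [0.6415, 0.0091, 0.2755]
eef_rot: [-0.191, -3.134, -0.0]
force: [-0.0, -0.1, -2.2]
grip_width: 0.0455
finger_force: 51.8
```

```bash
python3 - <<'E'
from hand import *
avg()
E
```

```text
F [ 0.    0.12 -2.82] sd [0.45 0.32 0.4 ] T [ 0.004  0.005 -0.004] X [0.6416 0.0091 0.2764]
```

The crop shows the handle (centre 226 at y=400) standing slightly left of the collar's middle (about 229–232) and resting on the rim. I sweep toward +x under light pressure.

servo_tool(rows=[0,0,0,0,0,-0.25,1,0,0,0,0,0,-0.12,1,0,0,0,0.05,0,0,1,0,0,0,0.05,0,0,1,0,0,0,0.05,0,0,1,0,0,0,0,0,0,1])

```text
t: 12.42
ee_pos: [0.6431, 0.0091, 0.2721]
eef_rot: [-0.191, -3.135, -0.0]
force: [-0.5, 0.5, -2.8]
grip_width: 0.0451
finger_force: 51.7
```

```bash
python3 - <<'E'
from hand import *
avg(6)
E
```

```text
F [-0.14 -0.07 -2.86] sd [0.38 0.48 0.48] T [-0.006 -0.008  0.001] X [0.6431 0.0091 0.2724]
```

The handle dropped into the bore with no force. I go on down gently.

servo_tool(rows=[0,0,0,0.03,0,-0.1,1,0,0,0,0,0,-0.1,1,0,0,0,0,0,-0.1,1,0,0,0,0,0,0,1])

```text
t: 13.22
ee_pos: [0.6434, 0.0091, 0.2698]
eef_rot: [-0.191, -3.136, -0.0]
force: [-0.3, 0.7, -3.1]
grip_width: 0.0455
finger_force: 51.7
```

```bash
python3 - <<'E'
from hand import *
avg(4)
E
```

```text
F [-0.41 -0.32 -2.74] sd [0.36 0.57 0.32] T [-0.046  0.011  0.017] X [0.6435 0.0091 0.27  ]
```

servo_tool(rows=[0,0,0,0,0,-0.15,1,0,0,0,0,0,-0.15,1,0,0,0,0,0,-0.15,1,0,0,0,0,0,-0.15,1,0,0,0,0,0,0,1])

```text
t: 14.05
ee_pos: [0.6435, 0.0091, 0.2639]
eef_rot: [0.191, 3.136, 0.0]
force: [1.1, -0.1, -2.2]
grip_width: 0.0456
finger_force: 51.7
```

```bash
python3 - <<'E'
from hand import *
avg(4)
E
```

```text
F [ 0.13 -0.27 -2.99] sd [0.53 0.32 0.44] T [ 0.027 -0.081 -0.01 ] X [0.6435 0.009  0.264 ]
```

servo_tool(rows=[0,0,0,0,0,-0.15,1,0,0,0,0,0,-0.15,1,0,0,0,0,0,-0.15,1,0,0,0,0,0,-0.15,1,0,0,0,0,0,0,1])

```text
t: 14.88
ee_pos: [0.644, 0.0091, 0.2583]
eef_rot: [0.191, 3.134, 0.0]
force: [3.3, 0.7, -1.5]
grip_width: 0.0456
finger_force: 51.8
```

```bash
python3 - <<'E'
from hand import *
avg(4)
E
```

```text
F [ 2.47  0.22 -1.18] sd [0.16 0.3  0.53] T [ 0.078 -0.757  0.02 ] X [0.6439 0.0091 0.2583]
```

servo_tool(rows=[0,0,0,0,0,-0.15,1,0,0,0,0,0,-0.15,1,0,0,0,0,0,-0.15,1,0,0,0,0,0,-0.15,1,0,0,0,0,0,0,1])

```text
t: 15.7
ee_pos: [0.6435, 0.0091, 0.2516]
eef_rot: [-0.191, -3.136, -0.0]
force: [3.4, 0.1, -0.8]
grip_width: 0.0453
finger_force: 51.7
```

```bash
python3 - <<'E'
from hand import *
avg(4)
E
```

```text
F [ 3.63  0.13 -1.18] sd [0.41 0.29 0.33] T [ 0.159 -1.147  0.   ] X [0.6435 0.0091 0.2516]
```

servo_tool(rows=[0,0,0,0,0,-0.15,1,0,0,0,0,0,-0.15,1,0,0,0,0,0,-0.15,1,0,0,0,0,0,-0.15,1,0,0,0,0,0,-0.15,1,0,0,0,0,0,-0.15,1,0,0,0,0,0,0,1])

```text
t: 16.77
ee_pos: [0.6433, 0.009, 0.2426]
eef_rot: [-0.191, -3.135, 0.0]
force: [4.2, 0.5, -0.7]
grip_width: 0.0456
finger_force: 52.0
```

```bash
python3 - <<'E'
from hand import *
avg(4)
E
```

```text
F [4.6  0.27 0.11] sd [0.57 0.58 0.42] T [ 0.117 -1.3    0.018] X [0.6433 0.009  0.2425]
```

servo_tool(rows=[0,0,0,0.02,0,-0.2,1,0,0,0,0.02,0,-0.25,1,0,0,0,0,0,-0.25,1,0,0,0,0,0,-0.25,1,0,0,0,0,0,-0.25,1,0,0,0,0,0,-0.25,1,0,0,0,0,0,-0.25,1,0,0,0,0,0,-0.25,1,0,0,0,0,0,-0.25,1,0,0,0,0,0,-0.2,1,0,0,0,0,0,0,1])

```text
t: 18.35
ee_pos: [0.6437, 0.0091, 0.2182]
eef_rot: [-0.191, -3.135, -0.0]
force: [3.6, 0.6, -0.3]
grip_width: 0.0457
finger_force: 51.9
```

```bash
python3 - <<'E'
from hand import *
avg(4)
E
```

```text
F [ 3.81  0.53 -1.54] sd [0.47 0.16 0.83] T [ 0.065 -1.015  0.016] X [0.6437 0.0091 0.2182]
```

servo_tool(rows=[0,0,0,0,0,-0.25,1,0,0,0,0,0,-0.3,1,0,0,0,0,0,-0.3,1,0,0,0,0,0,-0.3,1,0,0,0,0,0,-0.3,1,0,0,0,0,0,-0.3,1,0,0,0,0,0,-0.3,1,0,0,0,0,0,-0.3,1,0,0,0,0,0,-0.3,1,0,0,0,0,0,-0.3,1,0,0,0,0,0,-0.2,1,0,0,0,0,0,0,1])

```text
t: 20.05
ee_pos: [0.6438, 0.009, 0.1868]
eef_rot: [-0.191, -3.136, 0.0]
force: [4.4, -1.0, -1.1]
grip_width: 0.0454
finger_force: 51.9
```

```bash
python3 - <<'E'
from hand import *
avg(4)
E
```

```text
F [ 4.85 -0.55 -1.68] sd [0.36 0.41 0.54] T [-0.167 -1.075 -0.009] X [0.6438 0.009  0.1868]
```

servo_tool(rows=[0,0,0,0,0,-0.25,1,0,0,0,0,0,-0.3,1,0,0,0,0,0,-0.3,1,0,0,0,0,0,-0.3,1,0,0,0,0,0,-0.3,1,0,0,0,0,0,-0.3,1,0,0,0,0,0,-0.3,1,0,0,0,0,0,-0.25,1,0,0,0,0,0,-0.15,1,0,0,0,0,0,-0.1,1,0,0,0,0,0,0,1])

```text
t: 21.62
ee_pos: [0.6439, 0.0091, 0.1617]
eef_rot: [-0.191, -3.136, -0.0]
force: [3.3, -1.9, 1.5]
grip_width: 0.0455
finger_force: 52.0
```

```bash
python3 - <<'E'
from hand import *
avg(4)
E
```

```text
F [ 4.31 -1.09 -0.09] sd [0.37 0.24 0.41] T [-0.277 -0.971 -0.   ] X [0.6438 0.0091 0.1617]
```

servo_tool(rows=[0,0,0,0,-0.02,-0.15,1,0,0,0,0,0,-0.15,1,0,0,0,0,0,-0.1,1,0,0,0,0,0,-0.1,1,0,0,0,0,0,0,1])

```text
t: 22.45
ee_pos: [0.6439, 0.0089, 0.1566]
eef_rot: [0.191, 3.136, 0.0]
force: [4.2, -0.2, 0.1]
grip_width: 0.0455
finger_force: 51.9
```

```bash
python3 - <<'E'
from hand import *
avg(4)
E
```

```text
F [ 4.8  -0.45 -0.27] sd [0.11 0.49 0.53] T [-0.132 -1.083 -0.008] X [0.6439 0.009  0.1566]
```

servo_tool(rows=[0,0,0,0,0,-0.1,1,0,0,0,0,0,-0.08,1,0,0,0,0,0,0,1])

```text
t: 23.02
ee_pos: [0.6439, 0.009, 0.155]
eef_rot: [0.191, 3.136, 0.0]
force: [5.3, -0.2, 0.6]
grip_width: 0.0456
finger_force: 52.0
```

servo_tool(rows=[0,0,0,0,0,-0.05,1,0,0,0,0,0,0,1])

```text
t: 23.28
ee_pos: [0.6439, 0.0089, 0.1546]
eef_rot: [0.191, 3.136, 0.0]
force: [5.0, 0.3, -0.5]
grip_width: 0.0456
finger_force: 52.0
```

servo_tool(rows=[0,0,0,0,0,-0.05,1,0,0,0,0,0,0,1])

```text
t: 23.52
ee_pos: [0.644, 0.0089, 0.1543]
eef_rot: [0.191, 3.136, 0.0]
force: [5.6, 0.2, 2.4]
grip_width: 0.0453
finger_force: 52.1
```

servo_tool(rows=[0,0,0,0,0,-0.05,1,0,0,0,0,0,0,1])

```text
t: 23.78
ee_pos: [0.644, 0.0089, 0.1542]
eef_rot: [0.191, 3.136, 0.0]
force: [3.9, 0.1, 3.9]
grip_width: 0.0453
finger_force: 52.4
```

servo_tool(rows=[0,0,0,0,0,-0.05,1,0,0,0,0,0,0,1])

```text
t: 24.02
ee_pos: [0.644, 0.0089, 0.1542]
eef_rot: [0.191, 3.135, 0.0]
force: [2.6, 1.1, 6.0]
grip_width: 0.0458
finger_force: 52.6
```

```bash
python3 - <<'E'
from hand import *
avg(4)
E
```

```text
F [2.49 0.78 5.63] sd [0.18 0.28 0.37] T [ 0.162 -0.468  0.027] X [0.644  0.0089 0.1542]
```

The head is seated: z has stopped at 0.1542, as predicted, and force rises on the rim. I release and retreat.

servo_tool(rows=[0,0,0,0,0,0,0.5,0,0,0,0,0,0,0,0,0,0,0,0,0,0,0,0,0,0,0,0,0,0,0,0,0,0,0,0,0,0,0,0,0,0,0])

```text
t: 24.98
ee_pos: [0.6438, 0.0088, 0.153]
eef_rot: [-0.191, -3.135, 0.0]
force: [-0.9, 0.5, 0.1]
grip_width: 0.0854
finger_force: 0.0
```

servo_tool(rows=[0,0,0,0,0,0.5,0,0,0,0,0,0,1.5,0,0,0,0,0,0,3,0,0,0,0,0,0,3,0,0,0,0,0,0,3,0,0,0,0,0,0,3,0,0,0,0,-3,0,0,0,0,0,0,-3,0,0,0,0,0,0,-3,0,0,0,0,0,0,-3,0,0,0,0,0,0,-3,0,0,0])

```text
t: 26.35
ee_pos: [0.4931, 0.0088, 0.2948]
eef_rot: [0.191, 3.134, -0.0]
force: [-0.3, -0.3, 0.8]
grip_width: 0.0856
finger_force: 0.0
```

```bash
python3 - <<'E'
from hand import *
for n in("side","top"):
    c,P,K,M=grab(n); q=P.reshape(-1,3); q=q[np.isfinite(q[:,2])]; save(c,f"pics/{n}5.png")
    print(n,solve(lambda q,p:box(q,p,zc=.1675),q,[.644,.008,-.125,0],lambda q,p:(np.hypot(q[:,0]-p[0],q[:,1]-p[1])<.06)&(abs(q[:,2]-.175)<.03)))
st()
i=cv2.imread("pics/side5.png")[90:230,300:460]; cv2.imwrite("pics/side5c.png",cv2.resize(i,None,fx=4,fy=4,interpolation=3))
E
```

```text
side (array([ 0.6452,  0.0077, -0.1215, -0.0007]), np.int64(757), np.float64(0.0012))
top (array([ 0.6406,  0.0073, -0.088 ,  0.0024]), np.int64(284), np.float64(0.0024))
{'t': 26.45, 'ee_pos': [0.4925, 0.009, 0.295], 'eef_rot': [0.1905, 3.1333, -0.0004], 'force': [-0.1948, 0.3045, 0.9303], 'grip_width': 0.0854, 'finger_force': 0.0}
```

View pics/side5c.png

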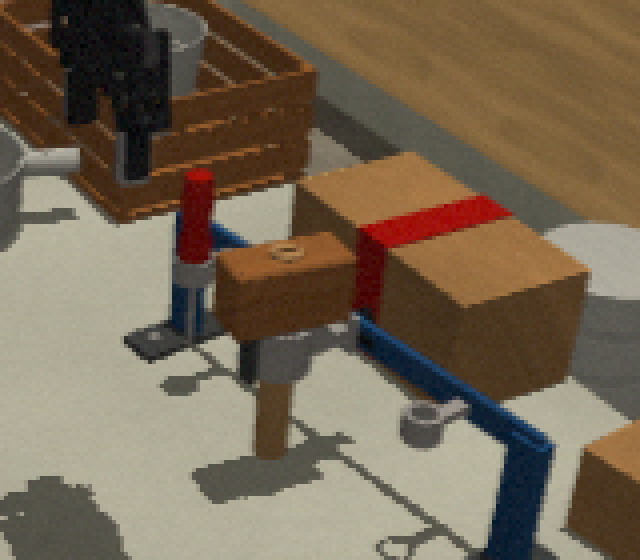

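The crop shows the mallet hanging upright, its head (285,285) seated on the collar (285,355) and the gripper clear. The measured height is within 1 mm in the side view.

```bash
python3 -c "
from cell import ctrl
print(ctrl.job_done())"
```

```text
the job is handed in; nothing more can be done
None
```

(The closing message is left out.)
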